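# Soy bottles lined up by height on the serving board

## Task

Get the size line-up ready for the customers: stand the four soy bottles on the cork rounds of the wooden serving board in order of height, the tallest next to the board's handle and each one shorter down to the smallest at the far end. Centre each bottle on its own round, keep them all upright and set them down gently without dropping any, and leave the teapot and the measuring jug alone.

Things in the scene. Friction and masses are not known exactly. Their poses are not given: they have to be found in the camera images.
- mini_mid (a point): The shortest of the four dark-brown round soy bottles with white labels and cream caps: 95 mm tall, body 38 mm in diameter, about 0.1 kg. The cap is a plain upright cylinder 24 mm in diameter that takes the top 26 mm; below it come an 8 mm neck, slightly narrower than the cap, and sloping shoulders. At the start it stands upright on the table. The point lies on its axis half-way up, 47.5 mm above its foot; z points from foot to cap.
- small_mid (a point): The second shortest of the four dark-brown round soy bottles with white labels and cream caps: 120 mm tall, body 44 mm in diameter, about 0.2 kg. The cap is a plain upright cylinder 26 mm in diameter that takes the top 27 mm; below it come an 8 mm neck, slightly narrower than the cap, and sloping shoulders. At the start it stands upright on the table. The point lies on its axis half-way up, 60 mm above its foot; z points from foot to cap.
- medium_mid (a point): The second tallest of the four dark-brown round soy bottles with white labels and cream caps: 145 mm tall, body 50 mm in diameter, about 0.3 kg. The cap is a plain upright cylinder 28 mm in diameter that takes the top 28 mm; below it come an 8 mm neck, slightly narrower than the cap, and sloping shoulders. At the start it stands upright on the table. The point lies on its axis half-way up, 72.5 mm above its foot; z points from foot to cap.
- large_mid (a point): The tallest of the four dark-brown round soy bottles with white labels and cream caps: 170 mm tall, body 57 mm in diameter, about 0.45 kg. The cap is a plain upright cylinder 30 mm in diameter that takes the top 29 mm; below it come an 8 mm neck, slightly narrower than the cap, and sloping shoulders. At the start it stands upright on the table. The point lies on its axis half-way up, 85 mm above its foot; z points from foot to cap.
- round_1: One of the four cork rounds, 66 mm in diameter, let in flush in a row, 80 mm apart, in the top of a pale wooden serving board: the one next to the board's handle. The board (312 x 100 mm, 18 mm thick, with a 60 mm handle at one end) lies flat on the table and does not shift; it may point any way. Origin: centre of the round's top face, 18 mm above the table; x points along the row towards the handle, z up.
- round_2: One of the four cork rounds, 66 mm in diameter, let in flush in a row, 80 mm apart, in the top of a pale wooden serving board: second from the handle. The board (312 x 100 mm, 18 mm thick, with a 60 mm handle at one end) lies flat on the table and does not shift; it may point any way. Origin: centre of the round's top face, 18 mm above the table; x points along the row towards the handle, z up.
- round_3: One of the four cork rounds, 66 mm in diameter, let in flush in a row, 80 mm apart, in the top of a pale wooden serving board: third from the handle. The board (312 x 100 mm, 18 mm thick, with a 60 mm handle at one end) lies flat on the table and does not shift; it may point any way. Origin: centre of the round's top face, 18 mm above the table; x points along the row towards the handle, z up.
- round_4: One of the four cork rounds, 66 mm in diameter, let in flush in a row, 80 mm apart, in the top of a pale wooden serving board: the one at the plain end, farthest from the handle. The board (312 x 100 mm, 18 mm thick, with a 60 mm handle at one end) lies flat on the table and does not shift; it may point any way. Origin: centre of the round's top face, 18 mm above the table; x points along the row towards the handle, z up.
- teapot: Bystander: black glazed teapot, body 132 mm in diameter, 107 mm tall, with a spout reaching 101 mm along its y axis and a straight side handle reaching 125 mm along its x axis. Origin: centre of its foot. Leave it alone.
- jug: Bystander: clear plastic measuring jug, 100 mm wide and 130 mm tall, its handle reaching 88 mm along its -y axis; it stands on a shallow steel tray (200 x 280 mm, 28 mm high) that also holds a whisk and an upturned funnel. Origin: centre of its foot. Leave it alone.
Not all that is in view belongs to the job. What is shaped like the part that bears mini_mid but orange is not meant. What is shaped like the part that bears small_mid but orange is not meant.

How it is judged:
At the end, for the whole second after the job is handed in: Each bottle stands upright (within 0.1 rad) and still on its own cork round, its axis within 12 mm of the round's centre and its foot on the board (within 5 mm): tallest at the handle, then second tallest, then second shortest, and the shortest at the end away from the handle (horizontal distance between large_mid and round_1 below 0.012 m and z of large_mid in the frame of round_1 between 0.08 and 0.09 m and angle between each of large_mid, medium_mid, small_mid, mini_mid's own z axis and vertical below 0.1 rad and linear speed of each of large, medium, small, mini below 0.02 m/s and angular speed of each of large, medium, small, mini below 0.2 rad/s and horizontal distance between medium_mid and round_2 below 0.012 m and z of medium_mid in the frame of round_2 between 0.0675 and 0.0775 m and horizontal distance between small_mid and round_3 below 0.012 m and z of small_mid in the frame of round_3 between 0.055 and 0.065 m and horizontal distance between mini_mid and round_4 below 0.012 m and z of mini_mid in the frame of round_4 between 0.0425 and 0.0525 m); the robot touches nothing.
It fails at once if the teapot is shifted by more than 20 mm or tipped (distance of teapot from where it was at the start of the episode above 0.02 m or angle between teapot's own z axis and vertical above 0.3 rad).
It fails at once if the jug is shifted by more than 20 mm or tipped (distance of jug from where it was at the start of the episode above 0.02 m or angle between jug's own z axis and vertical above 0.3 rad).
It fails at once if a bottle is tipped by more than 35 degrees (angle between any of mini_mid, small_mid, medium_mid, large_mid's own z axis and vertical above 0.61 rad).
It fails at once if a bottle is dropped or flung: it moves faster than 0.6 m/s (a fall of about 18 mm) with no finger on it ((linear speed of mini above 0.6 m/s and contact force between the fingers and mini below 0.01 N) or (linear speed of small above 0.6 m/s and contact force between the fingers and small below 0.01 N) or (linear speed of medium above 0.6 m/s and contact force between the fingers and medium below 0.01 N) or (linear speed of large above 0.6 m/s and contact force between the fingers and large below 0.01 N)).
It also fails if it takes over 112 s, if anything falls off the work surface, if the arm or the gripper's body presses on something with over 40 N, if the wrist force passes 120 N, or if a joint passes its speed limit or range.

## Robot

A 7-joint arm with a two-finger parallel gripper is mounted at the origin on the work surface. World frame = base frame: x ahead of the robot, y to its left, z up, the work surface at z = 0. Lengths are in m, angles in rad, forces in N, time in s.
With the tool pointing down it reaches from about 0.425 to 0.8 m from the base axis. Payload 8.3 kg.
Tool frame: the origin (TCP) lies midway between the tips of the shut fingers; the grasp point (between the pads) lies 19 mm behind it (ctrl.grip_depth is the distance from the TCP to the grasp point, in m); x points along the fingers, y is the direction in which the jaws open and shut, and the axes are right-handed (so a half turn about x gives the same grasp; the last joint's range is limited). The gripper opens to 85 mm and grips with 20 to 120 N. Pads are 22 mm wide; open, the fingers measure 114 mm over their backs; the gripper's body (76 mm by 85 mm) begins 54 mm behind the grasp point. The pads swing forward as they close: fully open they stand 13 mm farther back than shut.
Start: joints at [-1.213, 0.383, 0.016, 1.37, -0.006, 1.388, -0.046], TCP at [0.255, 0.57, 0.231] pointing down, gripper open.
Joint ranges: [-2.95, 2.95], [-0.25, 2.06], [-1.52, 1.56], [0.18, 2.33], [-1.44, 4.58], [0.02, 2.06], [-3.01, 3.01]. Speed limits (rad/s): [2.39, 2.39, 3.01, 3.01, 3.14, 3.14, 3.14].

## Interface

Orientations are given as a unit quaternion [x, y, z, w].
In Python, from rig import ctrl gives the robot as it stands. The module is installed in compiled form; this text tells all that it offers.
- The arm moves only by the tool arm_command, never from a script. Its argument "plan" is a list of rows, each a list of 5 numbers: the finger opening in m, from 0 to 0.0854, then the shift along the tool's x, y, z in m, then the turn about the tool's x in rad. A call has 1 to 12 rows; each row shifts and turns the commanded pose from where the row before left it, along the tool's axes as they then stand; what a row does not reach is not made up. A row lasts 1/8 s, in which the tool goes at most 62.5 mm and 10.7 degrees, less where a joint would pass 70% of its speed; a pose out of reach is approached as far as the arm can. A call is refused whole if a number of a shift passes 0.0625 or a number of a turn 0.188, either way. A call with a gripper value outside its range is refused whole. The fingers move at their own pace and stop on an object; "force" is the grip in N (left out, the last holds). Time passes only in rows, so rows that do not move let the fingers close. It gives the time, the measured TCP pose, the force and the opening at its end, in the units of the state.
- ctrl.read_state(): the state, without advancing time (a new reading comes with each control period).
- ctrl.capture(name): name is "scene" or "side" or "wrist"; returns a dict with "color" (480x640x3 uint8, red, green, blue), "depth" (480x640 float32, m along the optical axis (not along the pixel's ray), 0 where there is no reading), "K" (3x3 intrinsics, pixels), "rvec" (rotation vector, rad) and "tvec" (3), from world to camera coordinates, as OpenCV has them. Camera axes: x right, y down, z forward; pixel columns grow to the right and rows downward; lengths in m; the calibration is good to about 2 mm. A picture is of the moment at which its call begins.
- ctrl.close_job(): hands the job in, once; it reports no verdict.
The state is a dict: "clock": time; "joints": joint angles; "joint_velocities": joint speeds; "joint_torque": joint torques, N m; "tcp_pos": TCP position; "eef_rot": TCP orientation; "force": force on the tool from outside, world axes, zero at the start; "wrist_torque": the same for the moment, N m; "opening": opening from 0.0 (shut) to 1.0 (fully open).
Only numpy, scipy, OpenCV 4.12 (cv2) and the standard library are available. Lean on these libraries where they do the work, as an engineer would, in place of code of your own. Each camera call takes 0.05 s, during which the arm holds its last target.

## Working session

There is one attempt and no reset: what is moved stays moved. The work goes in short steps, Python scripts to look and compute and a tool call to move; the robot and the scene stay as the last step left them, time stands still between calls to the robot, and variables do not carry over. Pictures are saved under pics/ and viewed, and the job is handed in when it is done.

Besides the shell and the picture viewer there is one more tool, called as name(argument=value, ...) on one line, values as JSON. arm_command: Moves the arm, as the interface text tells. Its arguments: {"type":"object","properties":{"plan":{"type":"array"},"force":{"type":"number"}},"required":["plan"]}

```bash
mkdir -p pics
python3 - <<'E'
from rig import ctrl
import cv2,numpy as np
s=ctrl.read_state()
for k,v in s.items(): print(k,np.round(v,4))
for n in ["scene","side","wrist"]:
    c=ctrl.capture(n); np.savez(f"{n}0.npz",**c)
    cv2.imwrite(f"pics/{n}0.png",c["color"][:,:,::-1])
    R=cv2.Rodrigues(np.array(c["rvec"]))[0]; print(n,np.round(c["K"],1).tolist(),(-R.T@np.array(c["tvec"]).ravel()).round(3),R[2].round(2))
E
```

```text
clock 0.0
joints [-1.2129  0.3842  0.0164  1.3712 -0.0063  1.3882 -0.0465]
joint_velocities [ 0.0005  0.0004 -0.001  -0.0018  0.0004 -0.0006 -0.0014]
joint_torque [-1.00000e-04 -6.27597e+01  8.44200e-01 -3.71832e+01  1.66000e-02
  1.40000e-02 -0.00000e+00]
tcp_pos [0.2551 0.57   0.2303]
eef_rot [ 0.147   0.6917 -0.1483  0.6914]
force [-0.4066  0.5832 -0.9121]
wrist_torque [ 0.0251 -0.0192 -0.0488]
opening 0.9975
scene [[477.2, 0.0, 324.9], [0.0, 477.2, 242.3], [0.0, 0.0, 1.0]] [ 1.259 -0.655  0.927] [-0.56  0.51 -0.66]
side [[434.7, 0.0, 313.1], [0.0, 434.7, 239.4], [0.0, 0.0, 1.0]] [ 0.345 -0.64   0.815] [ 0.19  0.65 -0.74]
wrist [[345.7, 0.0, 322.2], [0.0, 345.7, 246.7], [0.0, 0.0, 1.0]] [0.191 0.599 0.373] [ 0.25 -0.12 -0.96]
```

View pics/scene0.png

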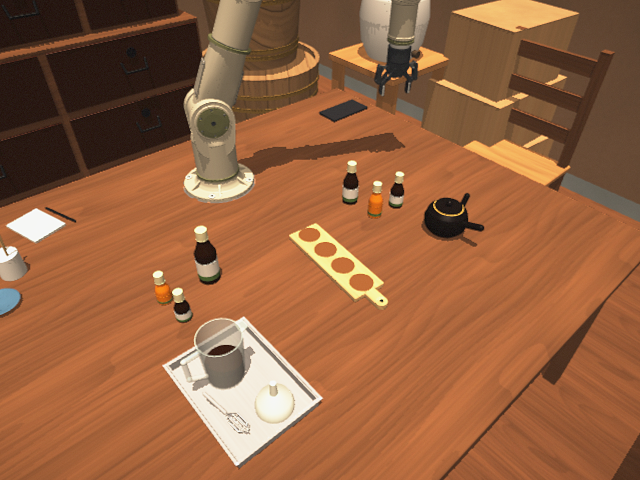

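View pics/side0.png

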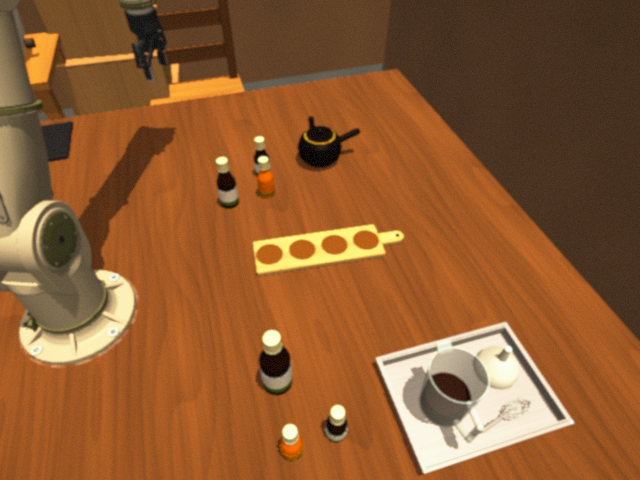

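View pics/wrist0.png

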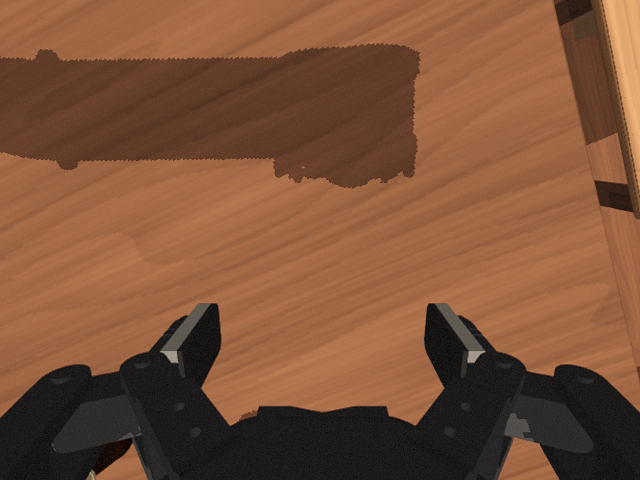

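The scene view has six bottles:
- Brown ones at (351,185), (397,190), (206,257) and (182,306).
- Orange decoys at (376,200) and (163,288).

The board's handle is at (378,298). I'll check the sizes next and crop in close.

```bash
cat > h.py <<'E'
import cv2,numpy as np
def cam(c):
    R=cv2.Rodrigues(np.array(c["rvec"],float))[0]; t=np.array(c["tvec"],float).ravel(); return np.array(c["K"]),R,t
def ray(c,u,v):
    K,R,t=cam(c); d=R.T@np.linalg.solve(K,[u,v,1.]); return -R.T@t,d
def onz(c,u,v,z):
    o,d=ray(c,u,v); return o+d*(z-o[2])/d[2]
def tri(c1,p1,c2,p2):
    P=[]
    for c in(c1,c2):
        K,R,t=cam(c);P.append(K@np.c_[R,t])
    X=cv2.triangulatePoints(P[0],P[1],np.array(p1,float).reshape(2,1),np.array(p2,float).reshape(2,1)); return (X[:3]/X[3]).ravel()
def capmask(c):
    hsv=cv2.cvtColor(c["color"],cv2.COLOR_RGB2HSV)
    return cv2.inRange(hsv,(15,25,130),(38,130,255))
def blobs(m,roi,amin=15):
    x0,y0,x1,y1=roi; n,l,s,ce=cv2.connectedComponentsWithStats(m[y0:y1,x0:x1])
    return [(ce[i]+[x0,y0],s[i]) for i in range(1,n) if s[i][4]>=amin]
E
python3 - <<'E'
from h import *
S=dict(np.load("scene0.npz"));D=dict(np.load("side0.npz"))
for nm,c in(("scene",S),("side",D)):
    print(nm)
    m=capmask(c); cv2.imwrite(f"pics/m_{nm}.png",m)
    for ce,s in blobs(m,(100,120,640,480)): print("cap",ce.round(1),s)
    hsv=cv2.cvtColor(c["color"],cv2.COLOR_RGB2HSV)
    m2=cv2.inRange(hsv,(20,90,140),(35,255,255))
    roi=(285,215,395,310) if nm=="scene" else (245,220,410,280)
    x0,y0,x1,y1=roi
    b=c["color"].astype(int)
    print(b[241,325] if nm=="scene" else b[249,302], b[265,300] if nm=="scene" else b[262,262])
a=cv2.resize(S["color"][160:330,140:420],None,fx=2.8,fy=2.8)
cv2.imwrite("pics/crop1.png",a[:,:,::-1])
E
```

```text
scene
cap [215.4 169.3] [  84    0   70   83 2965]
cap [539.2 138.4] [432  16  14   7  25]
cap [351.4 166.9] [247  40  10  13  90]
cap [398.8 177.3] [295  51   9  13  81]
cap [376.7 187.2] [272  61  10  12  83]
cap [349.9 193.3] [243  68  15  11 136]
cap [395.8 199.7] [289  75  14  10  91]
cap [200.9 234.9] [ 94 105  14  18 145]
cap [341.  265.2] [ 189  104   99   82 1654]
cap [207.4 269. ] [ 95 140  24  17 252]
cap [158.7 278.3] [ 53 150  13  15 110]
cap [178.  295.8] [ 72 167  13  16 116]
cap [183.1 315.8] [ 75 191  16   9  80]
cap [234.4 368.1] [  73  198  123  106 2438]
cap [278.1 358.8] [143 199  76  82 506]
cap [223.7 419.9] [ 66 239 146 105 410]
cap [260.7 367.5] [157 243   8  10  16]
cap [263.4 373.8] [159 250   9   8  18]
cap [204.7 422.7] [ 76 264  58  78  80]
cap [234.1 419.9] [102 269  65  62 639]
[250 243 148] [185 110  66]
side
cap [259.2 142.1] [154  16  11  14 112]
cap [222.  163.7] [116  36  12  17 150]
cap [262.7 163.1] [155  36  15  16 160]
cap [228.4 195.4] [119  68  19  14 175]
cap [372.1 228.7] [269 106   7   6  18]
cap [312.6 237.2] [165 108  94  24 396]
cap [387.5 236.1] [279 112  18  10 109]
cap [326.2 257.7] [179 128  92  19 374]
cap [115.4 307.9] [   0  149   36   84 1876]
cap [474.8 393. ] [  276   202   196   152 12448]
cap [271.8 341.5] [162 210  20  25 390]
cap [277.8 380.4] [162 248  30  21 300]
cap [337.4 414.4] [230 285  16  21 257]
cap [289.6 433.5] [182 304  16  21 249]
cap [338.7 436.3] [229 309  19  12  71]
[187  97  26] [203 124  47]
```

View pics/crop1.png

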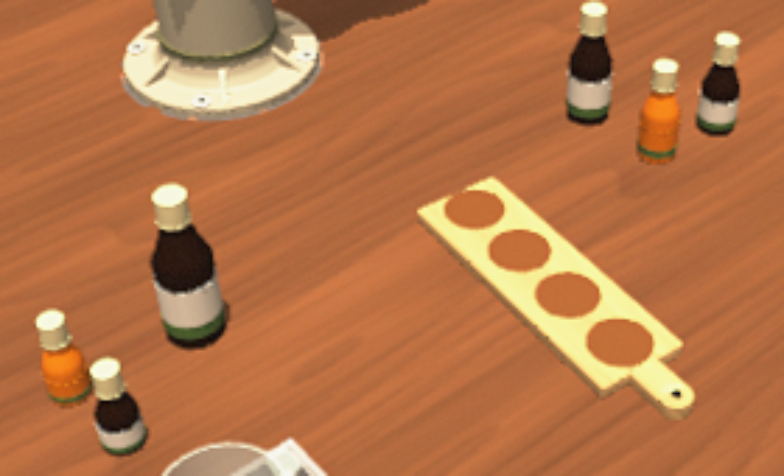

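The crop confirms four dark bottles with labels: medium at (351,185), small at (397,190), large at (206,257) and mini at (182,306). The orange ones are decoys. Round_1 is at about (361,282).

Run:
```python
from h import *
S=dict(np.load("scene0.npz"));D=dict(np.load("side0.npz"))
caps={"medium":((351.4,166.9),(222,163.7),.131),"small":((398.8,177.3),(259.2,142.1),.1065),"large":((200.9,234.9),(271.8,341.5),.1555),"mini":((178,295.8),(337.4,414.4),.082),
"orA":((376.7,187.2),(262.7,163.1),.1065),"orB":((158.7,278.3),(289.6,433.5),.082)}
for k,(a,b,z) in caps.items(): print(k,"tri",tri(S,a,D,b).round(4),"scene",onz(S,*a,z)[:2].round(4),"side",onz(D,*b,z)[:2].round(4))
P={}
for nm,c,roi in(("scene",S,(285,220,392,310)),("side",D,(248,222,410,276))):
    x0,y0,x1,y1=roi; im=c["color"][y0:y1,x0:x1].astype(int)
    # board: green high relative to red
    m=((im[...,1]>0.72*im[...,0])&(im[...,0]>120)).astype(np.uint8)*255
    cv2.imwrite(f"pics/b_{nm}.png",cv2.resize(m,None,fx=4,fy=4,interpolation=0))
    cs,h=cv2.findContours(m,cv2.RETR_CCOMP,cv2.CHAIN_APPROX_NONE)
    L=[]
    for i,q in enumerate(cs):
        if h[0][i][3]>=0 and cv2.contourArea(q)>80:
            e=cv2.fitEllipse(q); u=np.array(e[0])+[x0,y0]; p=onz(c,*u,.018); L.append(p); print(nm,u.round(1),np.round(e[1],1),p[:2].round(4))
    L=np.array(L)[:,:2]; o=np.argsort(L[:,0]); L=L[o]; print(np.linalg.norm(np.diff(L,axis=0),axis=1))
```

```text
medium tri [0.3686 0.2666 0.1305] scene [0.3708 0.2635] side [0.3685 0.2694]
small tri [0.4816 0.3648 0.1069] scene [0.4825 0.3631] side [0.4819 0.3683]
large tri [ 0.3788 -0.2688  0.1523] scene [ 0.3833 -0.272 ] side [ 0.3785 -0.2686]
mini tri [ 0.4579 -0.3906  0.0794] scene [ 0.4607 -0.3923] side [ 0.4575 -0.3903]
orA tri [0.4723 0.275  0.1042] scene [0.4754 0.2708] side [0.472 0.274]
orB tri [ 0.3737 -0.3976  0.0786] scene [ 0.3777 -0.3996] side [ 0.3735 -0.3976]
scene [361.1 281.9] [18.1 24.8] [0.6705 0.0177]
scene [342.3 264.8] [16.8 24.3] [0.5903 0.0247]
scene [325.1 249.1] [16.1 23. ] [0.5109 0.032 ]
[0.07975437 0.08053045]
side [301.7 249.1] [20.3 26.8] [0.5097 0.0322]
side [334.  244.3] [19.9 26.5] [0.5895 0.0248]
side [365.4 239.6] [19.2 26.9] [0.669  0.0177]
[0.08019126 0.0797668 ]
```

```bash
cat >> h.py <<'E'
from scipy.spatial.transform import Rotation as Ro
def st(ctrl,tgt=None,yaw=None):
    s=ctrl.read_state(); R=Ro.from_quat(s["eef_rot"]).as_matrix(); p=np.array(s["tcp_pos"])
    a=np.arctan2(R[1,1],R[0,1])
    print("t",round(float(s["clock"]),2),"tcp",p.round(4),"x",R[:,0].round(3),"jaw yaw",round(a,3),"F",np.round(s["force"],1),"open",np.round(s["opening"],3),"j",np.round(s["joints"],2))
    if yaw is not None:
        d=(a-yaw+np.pi/2)%np.pi-np.pi/2; print("turn about tool x",round(d,3)) # x down: +turn => -yaw
        R2=R@Ro.from_rotvec([d,0,0]).as_matrix(); 
        if tgt is not None: print("shift after turn",(R2.T@(np.array(tgt)-p)).round(4))
    if tgt is not None: print("shift now",(R.T@(np.array(tgt)-p)).round(4))
E
python3 - <<'E'
from h import *
from rig import ctrl
S=dict(np.load("scene0.npz"));D=dict(np.load("side0.npz"))
st(ctrl,(.458,-.391,.25),np.pi/2)
for n,c,ps,z in(("tray",S,[(165,367),(243,320),(320,397),(240,455)],.028),("jugrim",S,[(220,338),(196,335),(246,335)],.14),("jugrim side",D,[(458,366),(430,365),(488,365)],.14),("teapot",S,[(446,205)],.09),("pothandles",S,[(467,198),(480,227)],.08)):
    for p in ps: print(n,onz(c,*p,z)[:2].round(3))
E
```

```text
t 0.15 tcp [0.2551 0.5701 0.2305] x [-0.001 -0.001 -1.   ] jaw yaw 1.15 F [-0.6  0.4 -0.5] open 1.002 j [-1.21  0.38  0.02  1.37 -0.01  1.39 -0.05]
turn about tool x -0.421
shift after turn [-0.0183 -0.9612  0.2029]
shift now [-0.0183 -0.7945  0.5778]
tray [ 0.58 -0.5 ]
tray [ 0.582 -0.296]
tray [ 0.859 -0.292]
tray [ 0.851 -0.486]
jugrim [ 0.675 -0.403]
jugrim [ 0.636 -0.436]
jugrim [ 0.703 -0.359]
jugrim side [ 0.665 -0.391]
jugrim side [ 0.622 -0.376]
jugrim side [ 0.714 -0.403]
teapot [0.657 0.379]
pothandles [0.669 0.47 ]
pothandles [0.777 0.381]
```

arm_command(plan=[[0.055,0,0,0,-0.14],[0.055,0,0,0,-0.14],[0.055,0,0,0,-0.14],[0.055,-0.01,-0.04,0.05,0],[0.055,-0.01,-0.04,0.05,0],[0.055,0,-0.04,0.05,0],[0.055,0,-0.04,0.05,0],[0.055,0,-0.05,0,0],[0.055,0,-0.05,0,0],[0.055,0,-0.05,0,0],[0.055,0,-0.05,0,0],[0.055,0,-0.05,0,0]], force=40)

```text
clock: 1.65
tcp_pos: [0.4487, 0.1633, 0.2504]
eef_rot: [0.0, 0.707, -0.0, 0.707]
force: [1.5, -0.2, 0.2]
opening: 0.641
```

```bash
python3 -c "
from h import *
from rig import ctrl
st(ctrl,(.458,-.391,.2),np.pi/2)"
```

```text
t 1.65 tcp [0.4487 0.1633 0.2504] x [-0. -0. -1.] jaw yaw 1.57 F [ 1.5 -0.2  0.2] open 0.641 j [-0.6   0.05  0.19  1.73 -0.01  1.36  1.16]
turn about tool x -0.001
shift after turn [ 0.0504 -0.5543  0.0093]
shift now [ 0.0504 -0.5543  0.0098]
```

arm_command(plan=[[0.055,0,-0.05,0,0],[0.055,0,-0.05,0,0],[0.055,0,-0.05,0,0],[0.055,0,-0.05,0,0],[0.055,0,-0.05,0,0],[0.055,0,-0.05,0,0],[0.055,0,-0.05,0,0],[0.055,0,-0.05,0,0],[0.055,0,-0.05,0.01,0],[0.055,0,-0.05,0,0],[0.055,0.02,-0.03,0,0],[0.055,0.03,0,0,0]])

```text
clock: 3.15
tcp_pos: [0.4574, -0.3684, 0.2003]
eef_rot: [0.001, 0.707, -0.003, 0.707]
force: [0.3, -0.2, -1.0]
opening: 0.647
```

```bash
python3 -c "
from h import *
from rig import ctrl
st(ctrl,(.459,-.391,.066),np.pi/2)
c=ctrl.capture('wrist');cv2.imwrite('pics/w1.png',c['color'][:,:,::-1])"
```

```text
t 3.15 tcp [ 0.4574 -0.3684  0.2003] x [ 0.    -0.003 -1.   ] jaw yaw 1.565 F [ 0.3 -0.2 -1. ] open 0.647 j [ 0.09  0.37  0.7   1.55 -0.24  1.31  2.38]
turn about tool x -0.005
shift after turn [ 0.1343 -0.0223  0.0016]
shift now [ 0.1343 -0.0223  0.0017]
```

View pics/w1.png

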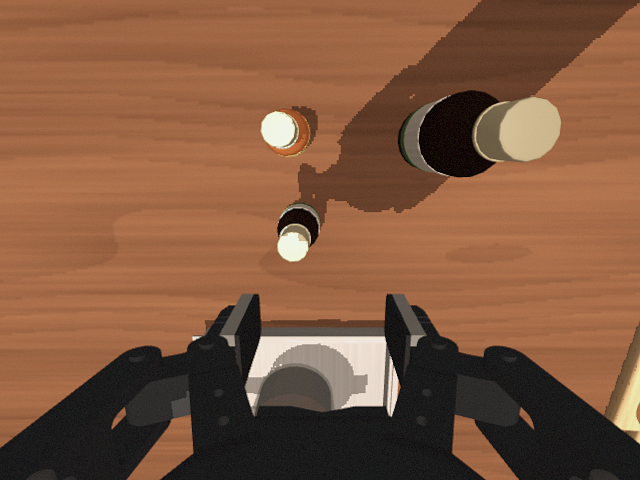

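The wrist view shows mini's cap at (293,245), with the orange decoy at (280,130) and large at (515,130). I'll locate mini again from this view.

```bash
python3 -c "
from h import *
from rig import ctrl
c=ctrl.capture('wrist');m=capmask(c)
for ce,s in blobs(m,(250,100,340,270),60): print(ce,s,onz(c,*ce,.093))
for p in [(293,245)]: print(onz(c,*p,.093)); print(c['depth'][245,293])
print(onz(c,293,245,.095),'large top',onz(c,522,129,.165))
"
```

```text
[275.23148148 131.07716049] [  4  13  40  38 324] [ 0.37499412 -0.39678242  0.093     ]
[296.08791209 233.03296703] [ 31 127  25  22  91] [ 0.44572119 -0.38446388  0.093     ]
[286.56401384 252.2733564 ] [ 21 135  33  31 289] [ 0.46035464 -0.39188894  0.093     ]
[ 0.45477833 -0.38696428  0.093     ]
0.25269726
[ 0.45422371 -0.38678956  0.095     ] large top [ 0.37795243 -0.27002406  0.165     ]
```

arm_command(plan=[[0.055,0,-0.01,0,-0.005],[0.055,0,-0.012,0,0],[0.055,0.03,0,0,0],[0.055,0.03,0,0,0],[0.055,0.03,0,0,0],[0.055,0.025,0,0,0],[0.055,0.015,0,0,0],[0.055,0.004,0,0,0],[0.055,0,0,0,0]])

```text
clock: 4.38
tcp_pos: [0.459, -0.3875, 0.0674]
eef_rot: [-0.002, 0.707, 0.001, 0.707]
force: [0.1, -0.3, 0.0]
opening: 0.645
```

```bash
python3 -c "
from h import *
from rig import ctrl
st(ctrl,(.457,-.390,.066),np.pi/2)
c=ctrl.capture('wrist');cv2.imwrite('pics/w2.png',c['color'][:,:,::-1])"
```

```text
t 4.38 tcp [ 0.459  -0.3875  0.0674] x [ 0.001 -0.001 -1.   ] jaw yaw 1.575 F [ 0.1 -0.3  0. ] open 0.645 j [ 0.17  0.53  0.64  1.67 -0.35  1.06  2.49]
turn about tool x 0.004
shift after turn [ 0.0014 -0.0025 -0.002 ]
shift now [ 0.0014 -0.0025 -0.002 ]
```

View pics/w2.png

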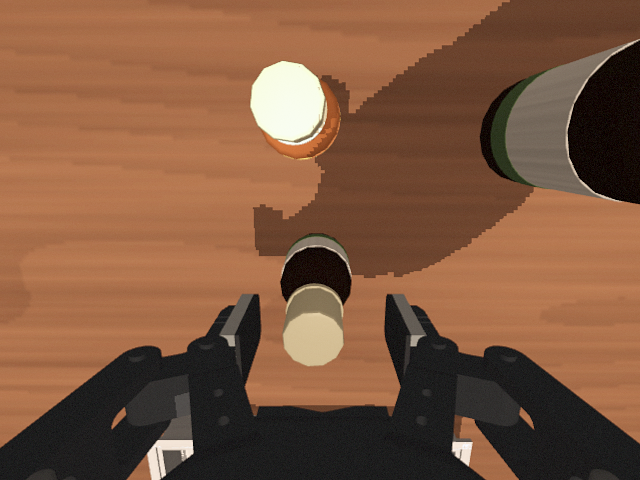

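arm_command(plan=[[0.055,0,-0.003,-0.001,0],[0.03,0,0,0,0],[0.0,0,0,0,0],[0.0,0,0,0,0],[0.0,0,0,0,0],[0.0,0,0,0,0]])

```text
clock: 5.18
tcp_pos: [0.4578, -0.3902, 0.067]
eef_rot: [-0.002, 0.707, 0.001, 0.707]
force: [-0.9, 0.2, 6.4]
opening: 0.265
```

arm_command(plan=[[0.0,-0.005,0,0,0],[0.0,-0.01,0,0,0],[0.0,-0.02,0,0,0]])

```text
clock: 5.55
tcp_pos: [0.4572, -0.3894, 0.1018]
eef_rot: [-0.001, 0.708, 0.002, 0.707]
force: [-0.0, 0.0, -1.2]
opening: 0.265
```

```bash
python3 -c "
from h import *
from rig import ctrl
st(ctrl,(.430,.039,.2),np.pi/2)
c=ctrl.capture('wrist');cv2.imwrite('pics/w3.png',c['color'][:,:,::-1])"
```

```text
t 5.55 tcp [ 0.4572 -0.3894  0.1018] x [-0.002  0.001 -1.   ] jaw yaw 1.575 F [-0.   0.  -1.2] open 0.265 j [ 0.16  0.49  0.66  1.63 -0.32  1.13  2.48]
turn about tool x 0.004
shift after turn [-0.0977  0.4285 -0.0273]
shift now [-0.0977  0.4286 -0.0255]
```

View pics/w3.png

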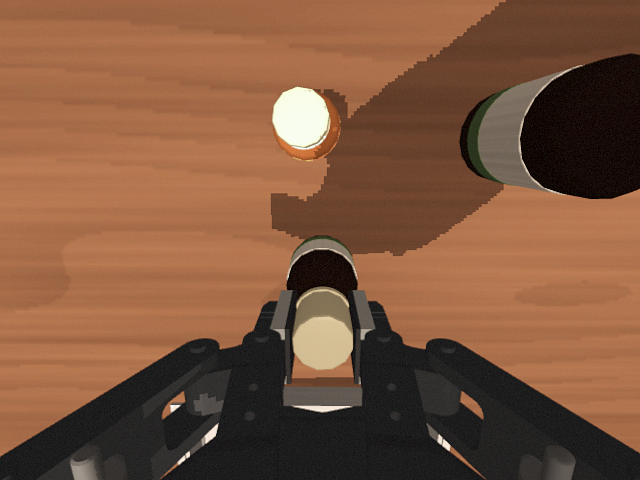

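arm_command(plan=[[0.0,-0.02,0.01,0.015,0],[0.0,-0.02,0.03,0.02,0],[0.0,-0.01,0.04,0.005,0],[0.0,0,0.04,0,0],[0.0,0,0.04,0,0],[0.0,0,0.04,0,0],[0.0,0,0.04,0,0],[0.0,0,0.04,-0.01,0],[0.0,0,0.04,-0.015,0],[0.0,0,0.04,-0.02,0],[0.0,0,0.03,-0.015,0],[0.0,0,0.02,-0.005,0]])

```text
clock: 7.1
tcp_pos: [0.4304, 0.0214, 0.1525]
eef_rot: [-0.002, 0.707, 0.002, 0.708]
force: [0.6, 0.2, -0.6]
opening: 0.265
```

```bash
python3 -c "
from h import *
from rig import ctrl
st(ctrl,(.430,.039,.085),np.pi/2)"
```

```text
t 7.1 tcp [0.4304 0.0214 0.1525] x [ 0.001  0.001 -1.   ] jaw yaw 1.576 F [ 0.6  0.2 -0.6] open 0.265 j [-0.6   0.01  0.48  2.   -0.01  1.13  1.46]
turn about tool x 0.006
shift after turn [ 0.0675  0.0175 -0.0005]
shift now [ 0.0675  0.0175 -0.0004]
```

arm_command(plan=[[0.0,0.01,0.009,0,0.005],[0.0,0.015,0.008,0,0],[0.0,0.015,0,0,0],[0.0,0.01,0,0,0],[0.0,0.005,0,0,0],[0.0,0,0,0,0]])

```text
clock: 7.85
tcp_pos: [0.4308, 0.0365, 0.0963]
eef_rot: [0.0, 0.707, -0.001, 0.707]
force: [-0.6, 0.7, -0.1]
opening: 0.264
```

```bash
python3 -c "
from h import *
from rig import ctrl
st(ctrl,(.430,.039,.085),np.pi/2)
c=ctrl.capture('side');a=cv2.resize(c['color'][150:300,200:420],None,fx=3.5,fy=3.5)
c=ctrl.capture('wrist');cv2.imwrite('pics/w4.png',c['color'][:,:,::-1])
cv2.imwrite('pics/s4.png',a[:,:,::-1])"
```

```text
t 7.85 tcp [0.4308 0.0365 0.0963] x [-0.001 -0.    -1.   ] jaw yaw 1.569 F [-0.6  0.7 -0.1] open 0.264 j [-0.6   0.09  0.47  2.06 -0.05  1.    1.46]
turn about tool x -0.001
shift after turn [ 0.0113  0.0025 -0.0008]
shift now [ 0.0113  0.0025 -0.0008]
```

View pics/s4.png

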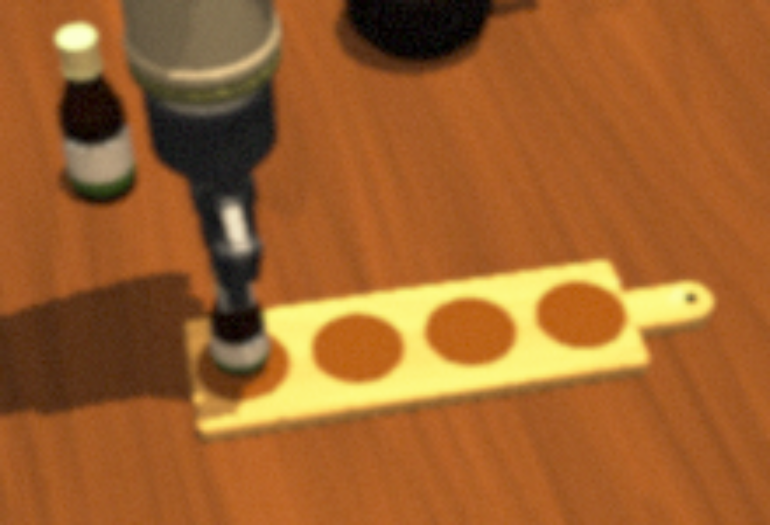

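View pics/w4.png

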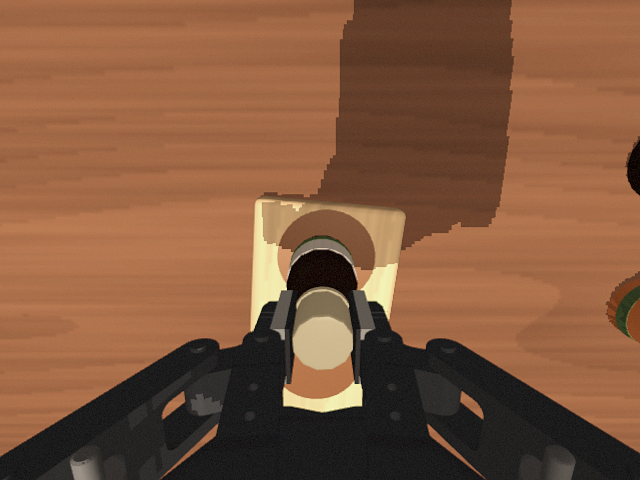

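arm_command(plan=[[0.0,0.004,0.0025,0,0],[0.0,0.003,0,0,0],[0.0,0.002,0,0,0],[0.0,0.001,0,0,0],[0.0,0,0,0,0]])

```text
clock: 8.57
tcp_pos: [0.4308, 0.0394, 0.0865]
eef_rot: [0.0, 0.707, -0.0, 0.707]
force: [-0.1, 0.9, -0.5]
opening: 0.269
```

```bash
python3 -c "
from h import *
from rig import ctrl
st(ctrl,(.430,.039,.085),np.pi/2)"
```

```text
t 8.57 tcp [0.4308 0.0394 0.0865] x [-0. -0. -1.] jaw yaw 1.57 F [-0.1  0.9 -0.5] open 0.269 j [-0.6   0.11  0.47  2.07 -0.06  0.97  1.46]
turn about tool x -0.001
shift after turn [ 0.0015 -0.0004 -0.0008]
shift now [ 0.0015 -0.0004 -0.0008]
```

arm_command(plan=[[0.0,0.001,0,0,0],[0.0,0.0005,0,0,0],[0.0,0,0,0,0]])

```text
clock: 8.95
tcp_pos: [0.4308, 0.0395, 0.085]
eef_rot: [0.0, 0.707, -0.0, 0.707]
force: [-0.0, 0.0, -1.2]
opening: 0.264
```

arm_command(plan=[[0.0,0.001,0,0,0],[0.0,0,0,0,0]])

```text
clock: 9.2
tcp_pos: [0.4315, 0.0394, 0.0849]
eef_rot: [0.0, 0.707, -0.0, 0.707]
force: [-3.3, -0.1, 7.4]
opening: 0.267
```

arm_command(plan=[[0.0,0.001,0,0,0],[0.0,0,0,0,0]])

```text
clock: 9.45
tcp_pos: [0.4321, 0.0395, 0.0848]
eef_rot: [0.001, 0.706, -0.0, 0.708]
force: [-4.9, -1.8, 19.6]
opening: 0.266
```

arm_command(plan=[[0.0,-0.001,0,0,0],[0.024,0,0,0,0],[0.028,0,0,0,0],[0.035,0,0,0,0],[0.045,0,0,0,0],[0.05,0,0,0,0],[0.05,-0.01,0,0,0],[0.05,-0.02,0,0,0],[0.05,-0.03,0,0,0],[0.05,-0.04,0,0,0],[0.05,-0.04,0,0,0],[0.05,-0.03,0,0,0]])

```text
clock: 10.95
tcp_pos: [0.4312, 0.0393, 0.2567]
eef_rot: [0.001, 0.706, -0.0, 0.708]
force: [0.5, 0.3, -0.4]
opening: 0.587
```

```bash
python3 -c "
from h import *
from rig import ctrl
st(ctrl,(.482,.3645,.25),np.pi/2)
c=ctrl.capture('side');a=cv2.resize(c['color'][150:300,200:420],None,fx=3.5,fy=3.5)
c=ctrl.capture('wrist');cv2.imwrite('pics/w5.png',c['color'][:,:,::-1])
cv2.imwrite('pics/s5.png',a[:,:,::-1])"
```

```text
t 10.95 tcp [0.4312 0.0393 0.2567] x [ 0.002  0.001 -1.   ] jaw yaw 1.57 F [ 0.5  0.3 -0.4] open 0.587 j [-0.64 -0.07  0.45  1.83  0.03  1.37  1.38]
turn about tool x -0.001
shift after turn [0.0071 0.3252 0.0508]
shift now [0.0071 0.3252 0.0504]
```

View pics/s5.png

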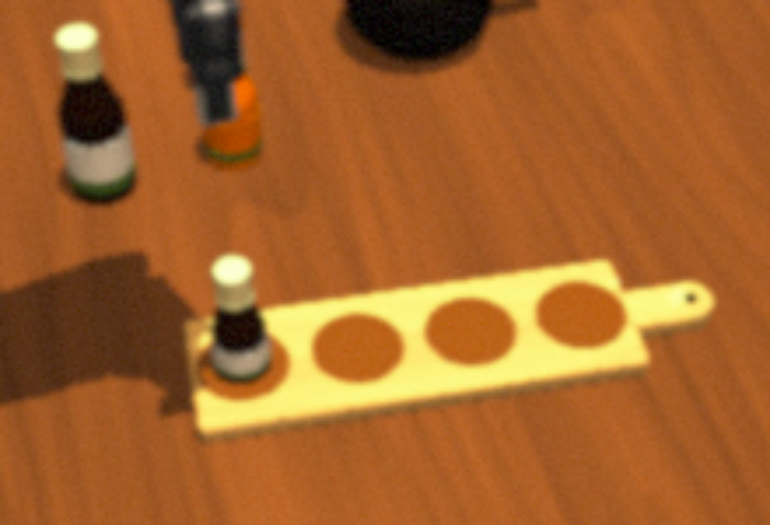

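View pics/w5.png

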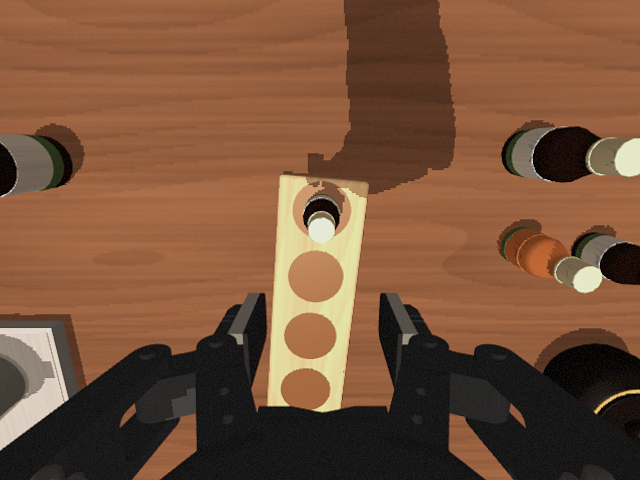

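Mini is upright on round 4, at about (240,370) in the crop. Next is small.

arm_command(plan=[[0.055,0,0.02,0.01,0],[0.055,0,0.04,0.015,0],[0.055,0,0.05,0.015,0],[0.055,0,0.05,0.01,0],[0.055,0,0.05,0,0],[0.055,0,0.05,0,0],[0.055,0,0.04,0,0],[0.055,0.02,0.02,0,0],[0.055,0.03,0.005,0,0],[0.055,0.015,0,0,0],[0.055,0,0,0,0]])

```text
clock: 12.42
tcp_pos: [0.4807, 0.3629, 0.1871]
eef_rot: [-0.0, 0.708, -0.002, 0.706]
force: [0.3, 0.5, 1.0]
opening: 0.646
```

```bash
python3 -c "
from h import *
from rig import ctrl
st(ctrl,(.482,.3655,.089),np.pi/2)
c=ctrl.capture('wrist');cv2.imwrite('pics/w6.png',c['color'][:,:,::-1])"
```

```text
t 12.43 tcp [0.4807 0.3629 0.1871] x [-0.003 -0.003 -1.   ] jaw yaw 1.569 F [0.3 0.5 1. ] open 0.646 j [-0.9   0.36  0.26  1.51 -0.09  1.28  0.94]
turn about tool x -0.002
shift after turn [0.0981 0.0029 0.0016]
shift now [0.0981 0.0029 0.0016]
```

View pics/w6.png

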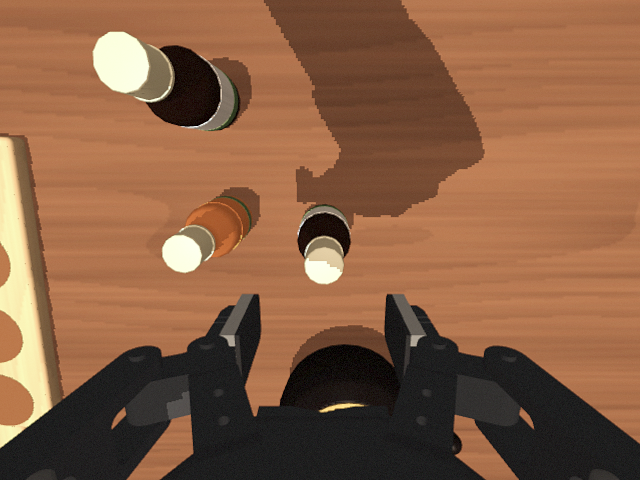

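```bash
python3 -c "
from h import *
from rig import ctrl
c=ctrl.capture('wrist')
print(onz(c,323.5,268,.12),'med',onz(c,122,63,.145),'or',onz(c,182,253,.12))"
```

```text
[0.4862721 0.3637025 0.12     ] med [0.37125626 0.26562752 0.145     ] or [0.47588047 0.27305176 0.12      ]
```

arm_command(plan=[[0.055,0.015,0.002,0,0],[0.055,0.03,0,0,0],[0.055,0.03,0,0,0],[0.055,0.015,0,0,0],[0.055,0.007,0,0,0],[0.055,0,0,0,0]])

```text
clock: 13.28
tcp_pos: [0.4814, 0.3666, 0.0924]
eef_rot: [0.0, 0.707, -0.0, 0.707]
force: [0.6, -0.1, 0.5]
opening: 0.644
```

```bash
python3 -c "
from h import *
from rig import ctrl
st(ctrl,(.481,.3645,.089),np.pi/2)
c=ctrl.capture('wrist');cv2.imwrite('pics/w7.png',c['color'][:,:,::-1])"
```

```text
t 13.28 tcp [0.4814 0.3666 0.0924] x [ 0.  0. -1.] jaw yaw 1.57 F [ 0.6 -0.1  0.5] open 0.644 j [-0.89  0.45  0.24  1.62 -0.12  1.09  0.96]
turn about tool x -0.001
shift after turn [ 0.0034 -0.0021 -0.0004]
shift now [ 0.0034 -0.0021 -0.0004]
```

View pics/w7.png

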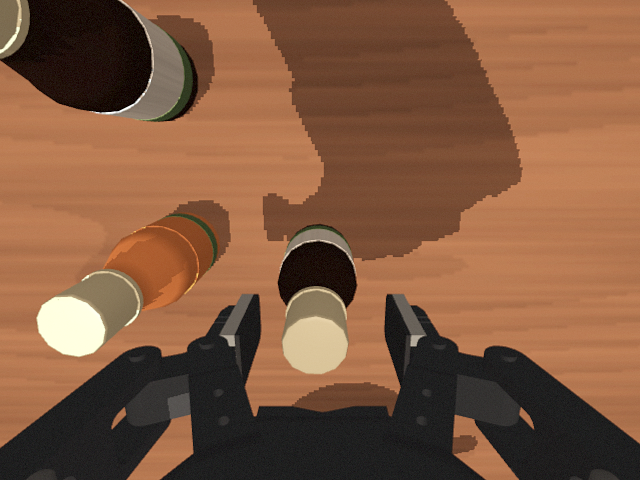

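arm_command(plan=[[0.055,0.003,-0.003,0.001,0],[0.03,0,0,0,0],[0.0,0,0,0,0],[0.0,0,0,0,0],[0.0,0,0,0,0],[0.0,0,0,0,0]])

```text
clock: 14.08
tcp_pos: [0.4824, 0.3636, 0.0895]
eef_rot: [0.0, 0.707, -0.0, 0.707]
force: [-0.4, 0.2, 4.8]
opening: 0.289
```

arm_command(plan=[[0.0,-0.005,0,0,0],[0.0,-0.015,0,0,0],[0.0,-0.03,0,0,0],[0.0,-0.04,0,0,0],[0.0,-0.04,0,0,0],[0.0,-0.02,0,0,0]])

```text
clock: 14.82
tcp_pos: [0.4828, 0.3638, 0.2427]
eef_rot: [0.001, 0.706, 0.001, 0.708]
force: [-0.0, 0.7, -0.4]
opening: 0.293
```

```bash
python3 -c "
from h import *
from rig import ctrl
st(ctrl,(.510,.032,.24),np.pi/2)
c=ctrl.capture('wrist');cv2.imwrite('pics/w8.png',c['color'][:,:,::-1])"
```

```text
t 14.82 tcp [0.4828 0.3638 0.2427] x [ 0.003  0.003 -1.   ] jaw yaw 1.57 F [-0.   0.7 -0.4] open 0.293 j [-0.9   0.33  0.26  1.43 -0.09  1.39  0.94]
turn about tool x -0.001
shift after turn [ 0.0019 -0.3318  0.0272]
shift now [ 0.0019 -0.3318  0.0275]
```

View pics/w8.png

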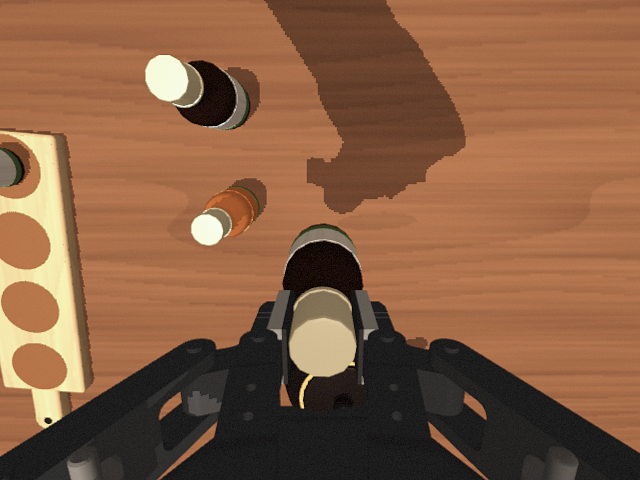

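arm_command(plan=[[0.0,0,-0.015,0.005,0],[0.0,0,-0.03,0.01,0],[0.0,0,-0.04,0.01,0],[0.0,0,-0.04,0.002,0],[0.0,0,-0.04,0,0],[0.0,0,-0.04,0,0],[0.0,0,-0.04,0,0],[0.0,0,-0.04,0,0],[0.0,0,-0.03,0,0],[0.0,0.01,-0.015,0,0],[0.0,0.03,0,0,0],[0.0,0.03,0,0,0]])

```text
clock: 16.38
tcp_pos: [0.5081, 0.0334, 0.1669]
eef_rot: [0.0, 0.708, -0.0, 0.707]
force: [0.3, 0.5, -1.8]
opening: 0.293
```

```bash
python3 -c "
from h import *
from rig import ctrl
st(ctrl,(.510,.032,.1075),np.pi/2)"
```

```text
t 16.38 tcp [0.5081 0.0334 0.1669] x [-0.001  0.    -1.   ] jaw yaw 1.57 F [ 0.3  0.5 -1.8] open 0.293 j [-0.53  0.18  0.45  1.79 -0.09  1.18  1.52]
turn about tool x -0.001
shift after turn [ 0.0594 -0.0014  0.002 ]
shift now [ 0.0594 -0.0014  0.002 ]
```

arm_command(plan=[[0.0,0.015,-0.001,0.002,0],[0.0,0.02,0,0,0],[0.0,0.01,0,0,0],[0.0,0.005,0,0,0],[0.0,0.003,0,0,0],[0.0,0,0,0,0]])

```text
clock: 17.12
tcp_pos: [0.5111, 0.0325, 0.1164]
eef_rot: [0.0, 0.707, -0.0, 0.707]
force: [-0.6, 0.4, -0.9]
opening: 0.294
```

```bash
python3 -c "
from h import *
from rig import ctrl
st(ctrl,(.510,.032,.1075),np.pi/2)
c=ctrl.capture('wrist');cv2.imwrite('pics/w9.png',c['color'][:,:,::-1])"
```

```text
t 17.12 tcp [0.5111 0.0325 0.1164] x [ 0.  0. -1.] jaw yaw 1.57 F [-0.6  0.4 -0.9] open 0.294 j [-0.51  0.24  0.45  1.85 -0.12  1.07  1.55]
turn about tool x -0.001
shift after turn [ 0.0089 -0.0005 -0.0011]
shift now [ 0.0089 -0.0005 -0.0011]
```

View pics/w9.png

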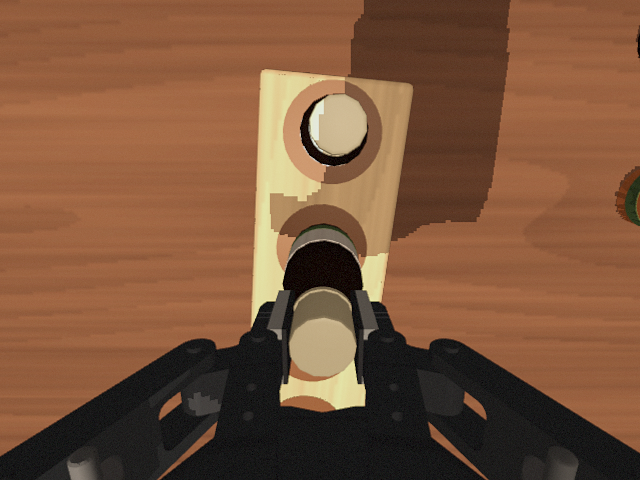

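The wrist view shows mini centred on its round, at about (333,131). Small is over round 3, so I'll lower it.

arm_command(plan=[[0.0,0.004,0,-0.001,0],[0.0,0.003,0,0,0],[0.0,0.001,0,0,0],[0.0,0.001,0,0,0],[0.0,0,0,0,0]])

```text
clock: 17.8
tcp_pos: [0.5102, 0.0324, 0.1075]
eef_rot: [0.0, 0.707, -0.0, 0.707]
force: [-1.4, 1.3, 3.3]
opening: 0.289
```

arm_command(plan=[[0.0,0.001,0,0,0],[0.0,0,0,0,0]])

```text
clock: 18.05
tcp_pos: [0.5108, 0.0324, 0.1075]
eef_rot: [0.001, 0.706, -0.0, 0.708]
force: [-3.3, 0.1, 11.9]
opening: 0.294
```

arm_command(plan=[[0.0,-0.001,0,0,0],[0.026,0,0,0,0],[0.03,0,0,0,0],[0.037,0,0,0,0],[0.047,0,0,0,0],[0.05,0,0,0,0],[0.05,-0.01,0,0,0],[0.05,-0.02,0,0,0],[0.05,-0.03,0,0,0],[0.05,-0.04,0,0,0],[0.05,-0.04,0,0,0],[0.05,-0.02,0,0,0]])

```text
clock: 19.55
tcp_pos: [0.5107, 0.0322, 0.2704]
eef_rot: [0.001, 0.706, -0.0, 0.708]
force: [0.3, 0.1, -1.2]
opening: 0.587
```

```bash
python3 -c "
from h import *
from rig import ctrl
st(ctrl,(.370,.266,.26),np.pi/2)
c=ctrl.capture('side');a=cv2.resize(c['color'][150:300,200:420],None,fx=3.5,fy=3.5)
cv2.imwrite('pics/s10.png',a[:,:,::-1])"
```

```text
t 19.55 tcp [0.5107 0.0322 0.2704] x [ 0.004  0.001 -1.   ] jaw yaw 1.57 F [ 0.3  0.1 -1.2] open 0.587 j [-0.54  0.12  0.46  1.63 -0.05  1.4   1.49]
turn about tool x -0.001
shift after turn [ 0.01    0.2337 -0.1407]
shift now [ 0.01    0.2336 -0.141 ]
```

View pics/s10.png

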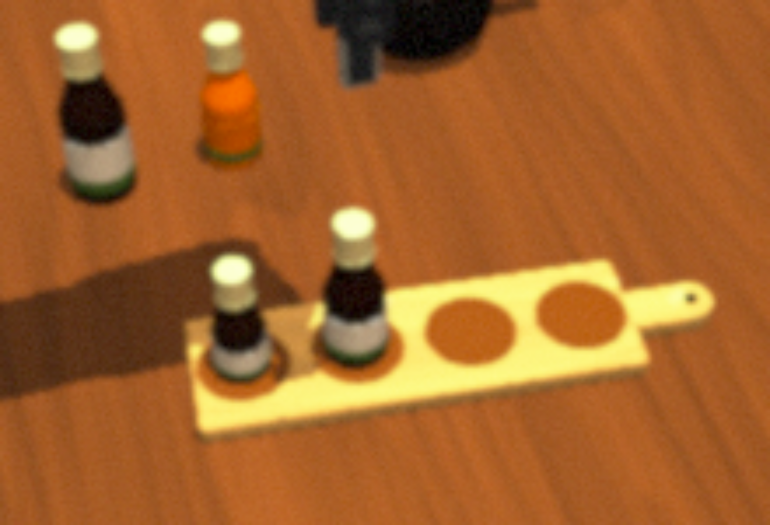

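arm_command(plan=[[0.055,0,0.02,0,0],[0.055,0,0.04,-0.01,0],[0.055,0,0.04,-0.03,0],[0.055,0,0.04,-0.03,0],[0.055,0,0.04,-0.03,0],[0.055,0,0.034,-0.025,0],[0.055,0,0.02,-0.016,0],[0.055,0.02,0,0,0],[0.055,0.02,0,0,0],[0.055,0,0,0,0]])

```text
clock: 20.85
tcp_pos: [0.3683, 0.2658, 0.2259]
eef_rot: [-0.0, 0.708, -0.001, 0.706]
force: [-1.1, 0.1, 0.1]
opening: 0.647
```

```bash
python3 -c "
from h import *
from rig import ctrl
st(ctrl,(.370,.266,.114),np.pi/2)
c=ctrl.capture('wrist');cv2.imwrite('pics/w11.png',c['color'][:,:,::-1])"
```

```text
t 20.85 tcp [0.3683 0.2658 0.2259] x [-0.002 -0.002 -1.   ] jaw yaw 1.57 F [-1.1  0.1  0.1] open 0.647 j [-0.88  0.01  0.18  1.83 -0.    1.31  0.88]
turn about tool x -0.001
shift after turn [0.1119 0.0004 0.002 ]
shift now [0.1119 0.0004 0.002 ]
```

View pics/w11.png

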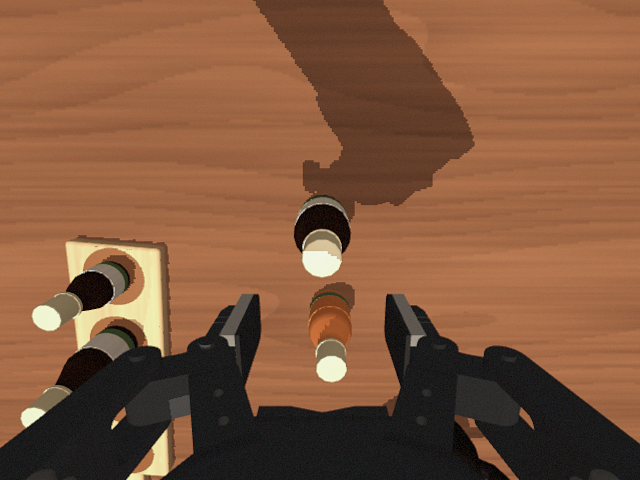

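arm_command(plan=[[0.055,0.02,0,0.001,0],[0.055,0.03,0,0,0],[0.055,0.03,0,0,0],[0.055,0.02,0,0,0],[0.055,0.01,0,0,0],[0.055,0,0,0,0]])

```text
clock: 21.65
tcp_pos: [0.3702, 0.2666, 0.1174]
eef_rot: [0.0, 0.707, -0.0, 0.707]
force: [-0.4, -0.2, -1.3]
opening: 0.646
```

```bash
python3 -c "
from h import *
from rig import ctrl
st(ctrl,(.370,.266,.114),np.pi/2)
c=ctrl.capture('wrist');cv2.imwrite('pics/w12.png',c['color'][200:,150:500,::-1])"
```

```text
t 21.65 tcp [0.3702 0.2666 0.1174] x [-0. -0. -1.] jaw yaw 1.57 F [-0.4 -0.2 -1.3] open 0.646 j [-0.87  0.11  0.18  1.98 -0.02  1.05  0.9 ]
turn about tool x -0.001
shift after turn [ 0.0034 -0.0006 -0.0002]
shift now [ 0.0034 -0.0006 -0.0002]
```

View pics/w12.png

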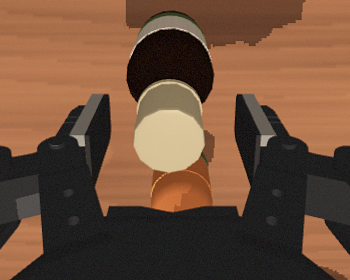

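arm_command(plan=[[0.055,0.003,-0.001,0,0],[0.03,0,0,0,0],[0.0,0,0,0,0],[0.0,0,0,0,0],[0.0,0,0,0,0],[0.0,0,0,0,0]], force=50)

```text
clock: 22.45
tcp_pos: [0.3704, 0.2656, 0.1146]
eef_rot: [0.0, 0.707, -0.0, 0.707]
force: [-0.2, -2.1, 5.5]
opening: 0.316
```

arm_command(plan=[[0.0,-0.005,0,0,0],[0.0,-0.015,0,0,0],[0.0,-0.03,0,0,0],[0.0,-0.04,0,0,0],[0.0,-0.04,0,0,0],[0.0,-0.04,0,0,0],[0.0,-0.01,0,0,0],[0.0,0,0,0,0]])

```text
clock: 23.45
tcp_pos: [0.37, 0.2655, 0.2939]
eef_rot: [0.0, 0.707, -0.0, 0.707]
force: [-0.2, -0.6, -3.9]
opening: 0.31
```

```bash
python3 -c "
from h import *
from rig import ctrl
st(ctrl,(.590,.0248,.30),np.pi/2)
c=ctrl.capture('wrist');cv2.imwrite('pics/w13.png',c['color'][:,:,::-1])"
```

```text
t 23.45 tcp [0.37   0.2655 0.2939] x [ 0.  0. -1.] jaw yaw 1.57 F [-0.2 -0.6 -3.9] open 0.31 j [-0.88 -0.02  0.18  1.7   0.    1.45  0.88]
turn about tool x -0.001
shift after turn [-0.0061 -0.2407  0.22  ]
shift now [-0.0061 -0.2405  0.2202]
```

View pics/w13.png

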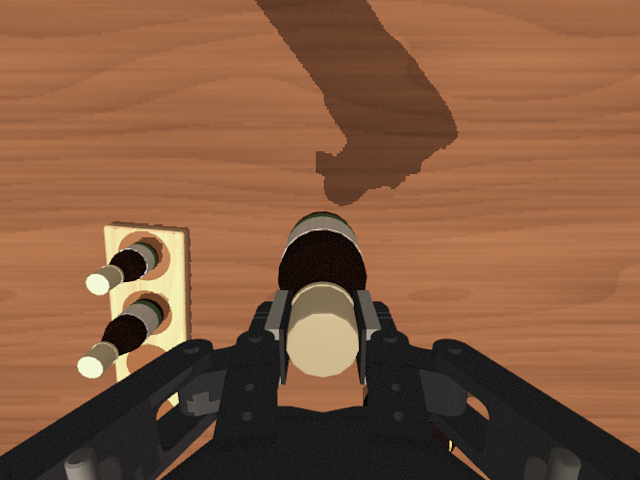

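arm_command(plan=[[0.0,0,-0.005,0.015,0],[0.0,0,-0.015,0.025,0],[0.0,0,-0.025,0.03,0],[0.0,0,-0.03,0.03,0],[0.0,0,-0.03,0.03,0],[0.0,0,-0.03,0.03,0],[0.0,0,-0.03,0.03,0],[0.0,0,-0.03,0.02,0],[0.0,0,-0.025,0.01,0],[0.0,0.01,-0.015,0,0],[0.0,0.03,-0.005,0,0],[0.0,0.03,0,0,0]])

```text
clock: 25.0
tcp_pos: [0.5892, 0.0245, 0.2219]
eef_rot: [0.0, 0.708, -0.001, 0.707]
force: [0.5, 0.4, -4.9]
opening: 0.305
```

```bash
python3 -c "
from h import *
from rig import ctrl
st(ctrl,(.590,.0248,.1326),np.pi/2)"
```

```text
t 25.0 tcp [0.5892 0.0245 0.2219] x [-0.001 -0.    -1.   ] jaw yaw 1.569 F [ 0.5  0.4 -4.9] open 0.305 j [-0.45  0.33  0.46  1.5  -0.15  1.35  1.59]
turn about tool x -0.001
shift after turn [0.0893 0.0003 0.0009]
shift now [0.0893 0.0003 0.0009]
```

arm_command(plan=[[0.0,0.025,0,0.001,0],[0.0,0.025,0,0,0],[0.0,0.015,0,0,0],[0.0,0.01,0,0,0],[0.0,0.004,0,0,0],[0.0,0,0,0,0]])

```text
clock: 25.75
tcp_pos: [0.5911, 0.0254, 0.1454]
eef_rot: [0.0, 0.707, -0.0, 0.707]
force: [0.2, -0.1, -3.5]
opening: 0.317
```

```bash
python3 -c "
from h import *
from rig import ctrl
st(ctrl,(.590,.0248,.1326),np.pi/2)
c=ctrl.capture('wrist');cv2.imwrite('pics/w14.png',c['color'][:,:,::-1])"
```

```text
t 25.75 tcp [0.5911 0.0254 0.1454] x [ 0.001  0.    -1.   ] jaw yaw 1.57 F [ 0.2 -0.1 -3.5] open 0.317 j [-0.44  0.39  0.44  1.61 -0.17  1.19  1.61]
turn about tool x -0.001
shift after turn [ 0.0128 -0.0006 -0.0011]
shift now [ 0.0128 -0.0006 -0.0011]
```

View pics/w14.png

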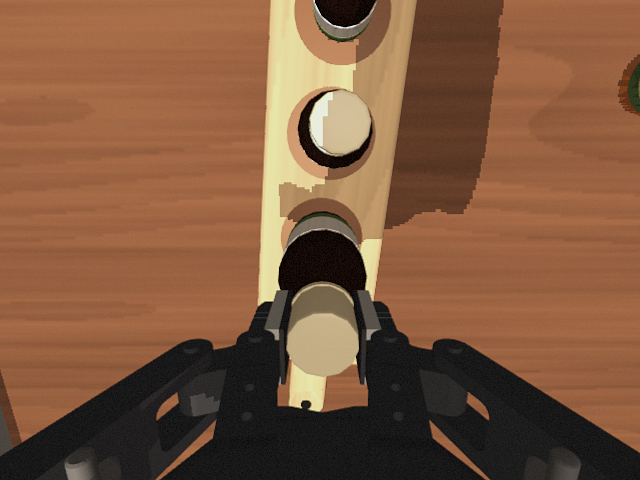

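arm_command(plan=[[0.0,0.005,0,-0.001,0],[0.0,0.004,0,0,0],[0.0,0.002,0,0,0],[0.0,0.001,0,0,0],[0.0,0.001,0,0,0],[0.0,0,0,0,0]])

```text
clock: 26.55
tcp_pos: [0.5902, 0.0253, 0.1327]
eef_rot: [0.0, 0.707, -0.0, 0.707]
force: [-1.2, -0.2, 1.3]
opening: 0.31
```

arm_command(plan=[[0.0,0.001,0,0,0],[0.0,0,0,0,0]])

```text
clock: 26.8
tcp_pos: [0.5907, 0.0252, 0.1327]
eef_rot: [0.0, 0.706, -0.0, 0.708]
force: [-2.6, 0.4, 9.2]
opening: 0.31
```

Medium is in contact with the board, so I'll release it and retreat.

arm_command(plan=[[0.0,-0.001,0,0,0],[0.028,0,0,0,0],[0.032,0,0,0,0],[0.04,0,0,0,0],[0.05,0,0,0,0],[0.052,0,0,0,0],[0.052,-0.01,0,0,0],[0.052,-0.02,0,0,0],[0.052,-0.03,0,0,0],[0.052,-0.04,0,0,0],[0.052,-0.03,0,0,0],[0.052,-0.01,0,0,0]])

```text
clock: 28.3
tcp_pos: [0.5908, 0.0252, 0.2748]
eef_rot: [0.001, 0.706, -0.0, 0.709]
force: [0.1, 0.2, -1.0]
opening: 0.607
```

```bash
python3 -c "
from h import *
from rig import ctrl
st(ctrl,(.379,-.270,.27),np.pi/2)
c=ctrl.capture('side');a=cv2.resize(c['color'][150:300,200:420],None,fx=3.5,fy=3.5)
cv2.imwrite('pics/s15.png',a[:,:,::-1])"
```

```text
t 28.3 tcp [0.5908 0.0252 0.2748] x [ 0.004  0.001 -1.   ] jaw yaw 1.57 F [ 0.1  0.2 -1. ] open 0.607 j [-0.45  0.31  0.46  1.41 -0.14  1.45  1.58]
turn about tool x -0.001
shift after turn [ 0.0038 -0.2952 -0.2118]
shift now [ 0.0038 -0.2954 -0.2115]
```

View pics/s15.png

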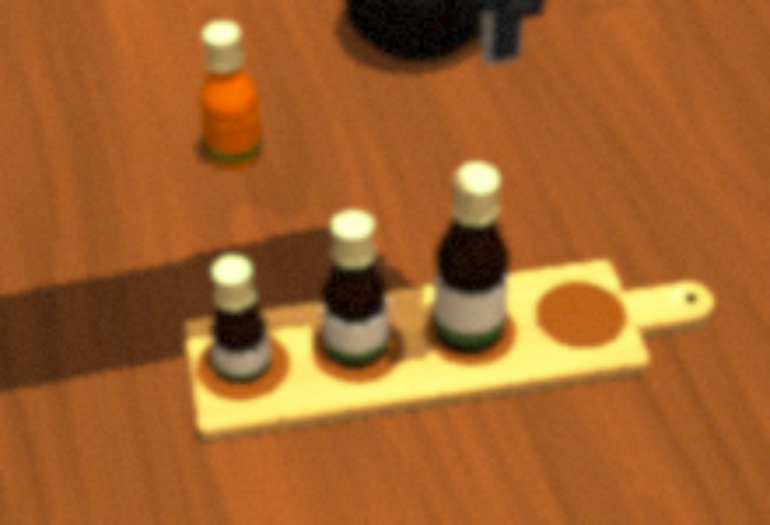

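arm_command(plan=[[0.06,0,-0.02,-0.01,0],[0.06,0,-0.035,-0.025,0],[0.06,0,-0.04,-0.03,0],[0.06,0,-0.04,-0.03,0],[0.06,0,-0.04,-0.03,0],[0.06,0,-0.04,-0.03,0],[0.06,0,-0.04,-0.03,0],[0.06,0,-0.03,-0.02,0],[0.06,0,-0.01,-0.007,0],[0.06,0.02,0,0,0],[0.06,0,0,0,0]])

```text
clock: 29.72
tcp_pos: [0.3766, -0.2684, 0.2502]
eef_rot: [0.001, 0.708, 0.0, 0.706]
force: [-0.3, -0.8, 0.1]
opening: 0.702
```

```bash
python3 -c "
from h import *
from rig import ctrl
st(ctrl,(.379,-.270,.139),np.pi/2)
c=ctrl.capture('wrist');cv2.imwrite('pics/w16.png',c['color'][:,:,::-1])"
```

```text
t 29.73 tcp [ 0.3766 -0.2684  0.2502] x [-0.004  0.002 -1.   ] jaw yaw 1.571 F [-0.3 -0.8  0.1] open 0.702 j [-0.15  0.    0.71  1.78 -0.    1.36  2.13]
turn about tool x -0.0
shift after turn [ 0.1112 -0.0017  0.0028]
shift now [ 0.1112 -0.0017  0.0028]
```

View pics/w16.png

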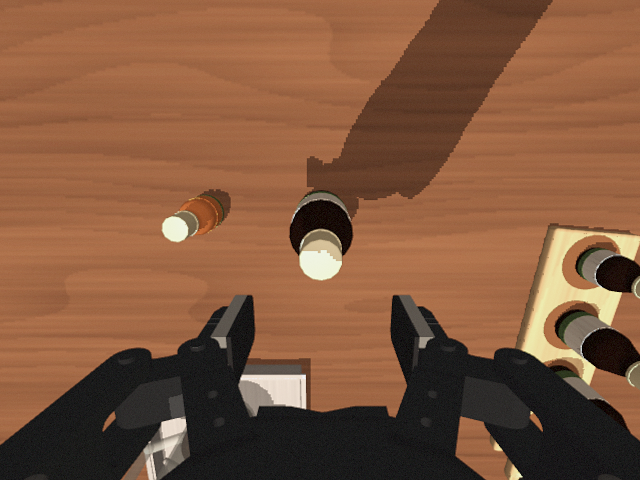

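arm_command(plan=[[0.06,0.02,-0.001,0.002,0],[0.06,0.03,0,0,0],[0.06,0.03,0,0,0],[0.06,0.02,0,0,0],[0.06,0.008,0,0,0],[0.06,0,0,0,0]])

```text
clock: 30.52
tcp_pos: [0.3798, -0.2703, 0.1443]
eef_rot: [0.0, 0.707, -0.0, 0.707]
force: [-0.4, -0.1, 0.0]
opening: 0.703
```

```bash
python3 -c "
from h import *
from rig import ctrl
st(ctrl,(.379,-.270,.139),np.pi/2)
c=ctrl.capture('wrist');cv2.imwrite('pics/w17.png',c['color'][200:,150:500,::-1])"
```

```text
t 30.52 tcp [ 0.3798 -0.2703  0.1443] x [-0.001 -0.    -1.   ] jaw yaw 1.571 F [-0.4 -0.1  0. ] open 0.703 j [-0.12  0.12  0.72  1.94 -0.09  1.12  2.21]
turn about tool x -0.0
shift after turn [ 0.0053  0.0003 -0.0008]
shift now [ 0.0053  0.0003 -0.0008]
```

View pics/w17.png

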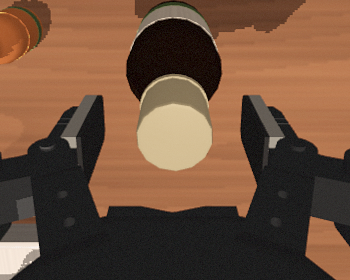

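arm_command(plan=[[0.06,0.005,0,-0.001,0],[0.035,0,0,0,0],[0.0,0,0,0,0],[0.0,0,0,0,0],[0.0,0,0,0,0],[0.0,0,0,0,0],[0.0,0,0,0,0]], force=60)

```text
clock: 31.45
tcp_pos: [0.379, -0.2705, 0.1395]
eef_rot: [0.0, 0.707, -0.0, 0.707]
force: [-0.6, 1.9, 6.4]
opening: 0.333
```

arm_command(plan=[[0.0,-0.005,0,0,0],[0.0,-0.015,0,0,0],[0.0,-0.03,0,0,0],[0.0,-0.03,0,0,0],[0.0,-0.01,0,0,0],[0.0,0,0,0,0]])

```text
clock: 32.2
tcp_pos: [0.3788, -0.2705, 0.2293]
eef_rot: [0.0, 0.707, -0.0, 0.707]
force: [-0.5, -0.3, -3.7]
opening: 0.338
```

```bash
python3 -c "
from h import *
from rig import ctrl
st(ctrl,(.670,.0177,.23),np.pi/2)
c=ctrl.capture('wrist');cv2.imwrite('pics/w18.png',c['color'][:,:,::-1])"
```

```text
t 32.2 tcp [ 0.3788 -0.2705  0.2293] x [ 0.001 -0.    -1.   ] jaw yaw 1.57 F [-0.5 -0.3 -3.7] open 0.338 j [-0.15  0.02  0.72  1.82 -0.01  1.31  2.15]
turn about tool x -0.001
shift after turn [-0.0005  0.2882  0.2912]
shift now [-0.0005  0.2885  0.291 ]
```

View pics/w18.png

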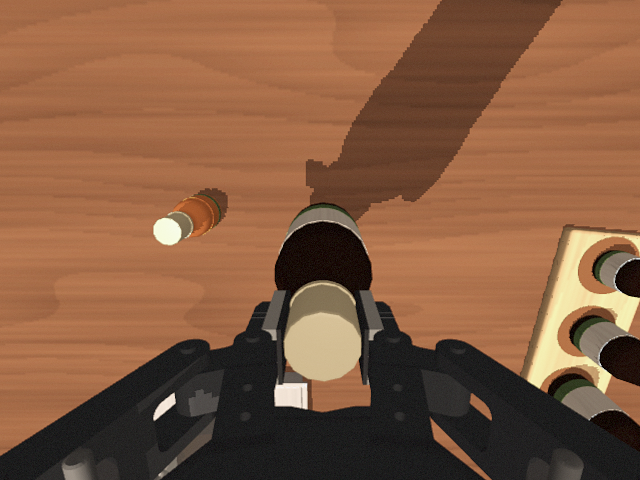

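arm_command(plan=[[0.0,-0.005,0.005,0.015,0],[0.0,-0.01,0.01,0.03,0],[0.0,-0.01,0.01,0.035,0],[0.0,0,0.015,0.035,0],[0.0,0,0.015,0.035,0],[0.0,0,0.015,0.035,0],[0.0,0,0.015,0.035,0],[0.0,0,0.02,0.035,0],[0.0,0,0.025,0.025,0],[0.0,0,0.03,0.01,0],[0.0,0,0.03,0,0],[0.0,0,0.03,0,0]])

```text
clock: 33.75
tcp_pos: [0.6693, -0.0481, 0.2518]
eef_rot: [-0.0, 0.708, 0.0, 0.706]
force: [0.0, -0.3, -3.7]
opening: 0.329
```

```bash
python3 -c "
from h import *
from rig import ctrl
st(ctrl,(.6705,.0177,.1575),np.pi/2)"
```

```text
t 33.75 tcp [ 0.6693 -0.0481  0.2518] x [-0.003  0.    -1.   ] jaw yaw 1.572 F [ 0.  -0.3 -3.7] open 0.329 j [-0.34  0.53  0.59  1.2  -0.29  1.49  1.78]
turn about tool x 0.001
shift after turn [0.0943 0.0658 0.0015]
shift now [0.0943 0.0658 0.0015]
```

arm_command(plan=[[0.0,0,0.025,0.001,0],[0.0,0,0.02,0,0],[0.0,0,0.013,0,0],[0.0,0.02,0,0,0],[0.0,0.025,0,0,0],[0.0,0.02,0,0,0],[0.0,0.01,0,0,0],[0.0,0.005,0,0,0],[0.0,0,0,0,0]])

```text
clock: 34.88
tcp_pos: [0.67, 0.0071, 0.1743]
eef_rot: [0.0, 0.707, -0.0, 0.707]
force: [0.2, 0.4, -4.0]
opening: 0.333
```

```bash
python3 -c "
from h import *
from rig import ctrl
st(ctrl,(.670,.0177,.1575),np.pi/2)
c=ctrl.capture('wrist');cv2.imwrite('pics/w19.png',c['color'][:,:,::-1])
c=ctrl.capture('side');a=cv2.resize(c['color'][130:300,200:430],None,fx=3.4,fy=3.4)
cv2.imwrite('pics/s19.png',a[:,:,::-1])"
```

```text
t 34.88 tcp [0.67   0.0071 0.1743] x [ 0. -0. -1.] jaw yaw 1.57 F [ 0.2  0.4 -4. ] open 0.333 j [-0.42  0.56  0.56  1.33 -0.29  1.33  1.71]
turn about tool x -0.001
shift after turn [ 0.0168  0.0106 -0.    ]
shift now [ 0.0168  0.0106 -0.    ]
```

View pics/w19.png

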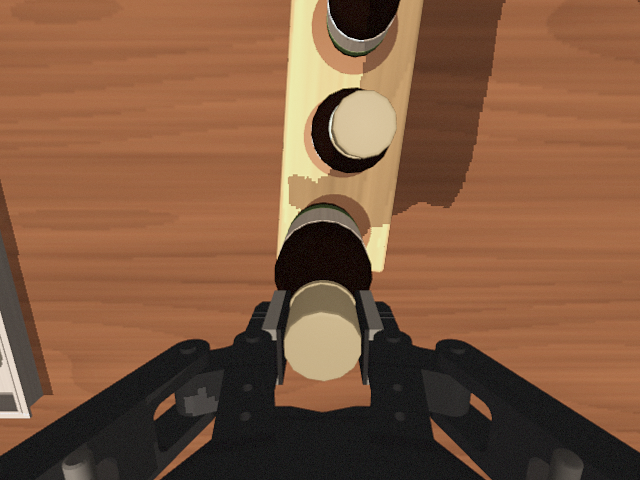

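View pics/s19.png

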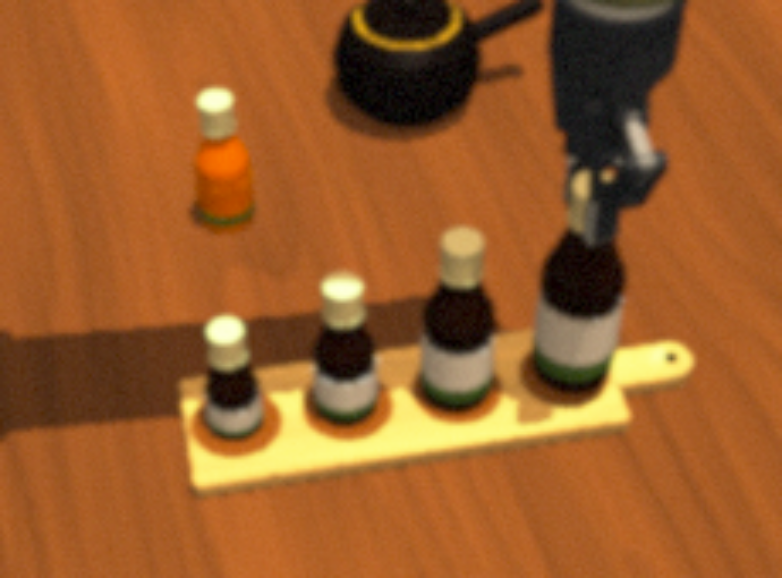

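arm_command(plan=[[0.0,0,0.006,0,0],[0.0,0.003,0.005,0,0],[0.0,0.005,0,0,0],[0.0,0.004,0,0,0],[0.0,0.002,0,0,0],[0.0,0,0,0,0]])

```text
clock: 35.72
tcp_pos: [0.6697, 0.018, 0.1598]
eef_rot: [0.0, 0.707, -0.0, 0.707]
force: [0.4, 0.1, -4.4]
opening: 0.336
```

```bash
python3 -c "
from h import *
from rig import ctrl
st(ctrl,(.670,.0177,.1575),np.pi/2)"
```

```text
t 35.73 tcp [0.6697 0.018  0.1598] x [-0. -0. -1.] jaw yaw 1.57 F [ 0.4  0.1 -4.4] open 0.336 j [-0.44  0.57  0.56  1.35 -0.3   1.31  1.7 ]
turn about tool x -0.001
shift after turn [ 0.0023 -0.0003  0.0003]
shift now [ 0.0023 -0.0003  0.0003]
```

arm_command(plan=[[0.0,0.001,0,0,0],[0.0,0.001,0,0,0],[0.0,0.0005,0,0,0],[0.0,0,0,0,0]])

```text
clock: 36.22
tcp_pos: [0.6699, 0.0183, 0.1577]
eef_rot: [0.0, 0.707, -0.0, 0.707]
force: [0.9, -0.5, -2.0]
opening: 0.334
```

arm_command(plan=[[0.0,0.001,0,0,0],[0.0,0,0,0,0]])

```text
clock: 36.48
tcp_pos: [0.6703, 0.0183, 0.1576]
eef_rot: [0.0, 0.707, -0.0, 0.708]
force: [-0.9, -0.1, 5.2]
opening: 0.335
```

Large is in contact too, so I'll release it and retreat.

arm_command(plan=[[0.0,-0.0005,0,0,0],[0.03,0,0,0,0],[0.034,0,0,0,0],[0.042,0,0,0,0],[0.052,0,0,0,0],[0.055,0,0,0,0],[0.055,-0.01,0,0,0],[0.055,-0.02,0,0,0],[0.055,-0.03,0,0,0],[0.055,-0.03,0,0,0],[0.055,-0.03,0,0,0],[0.055,-0.01,0,0,0]])

```text
clock: 37.98
tcp_pos: [0.6706, 0.018, 0.29]
eef_rot: [0.0, 0.706, -0.0, 0.709]
force: [0.1, -0.3, 0.3]
opening: 0.645
```

arm_command(plan=[[0.055,0,-0.03,-0.02,0],[0.055,0,-0.04,-0.03,0],[0.055,0,-0.04,-0.03,0],[0.055,0,-0.02,-0.02,0],[0.055,0,0,0,0],[0.055,0,0,0,0]])

```text
clock: 38.72
tcp_pos: [0.5701, -0.1105, 0.2867]
eef_rot: [0.0, 0.707, 0.0, 0.707]
force: [0.3, -0.0, -0.2]
opening: 0.645
```

Run:
```python
from h import *
from rig import ctrl
st(ctrl)
S=ctrl.capture('scene');D=ctrl.capture('side');W=ctrl.capture('wrist')
for n,c in(('scene',S),('side',D),('wrist',W)): cv2.imwrite(f'pics/{n}20.png',c['color'][:,:,::-1])
rounds=[(.670,.0177,.1735),(.590,.0248,.149),(.510,.0322,.1245),(.430,.0393,.100)]
for n,c in(('scene',S),('side',D)):
    K,R,t=cam(c); m=capmask(c)
    for x,y,z in rounds:
        p=K@(R@np.array([x,y,z])+t); p=p[:2]/p[2]; u=p.round().astype(int)
        b=blobs(m,(u[0]-16,u[1]-18,u[0]+16,u[1]+18),50)
        b=min(b,key=lambda q:np.hypot(*(q[0]-p))) if b else None
        if b is not None: q=onz(c,*b[0],z); print(n,(x,y),'cap off mm',((q[:2]-[x,y])*1000).round(1),b[1][2:])
```

```text
t 38.73 tcp [ 0.5701 -0.1105  0.2867] x [-0.     0.001 -1.   ] jaw yaw 1.571 F [ 0.3 -0.  -0.2] open 0.645 j [-0.36  0.3   0.64  1.42 -0.18  1.48  1.85]
scene (0.67, 0.0177) cap off mm [ 4.1 -3.1] [ 14  17 145]
scene (0.59, 0.0248) cap off mm [ 2.4 -2.5] [ 12  16 121]
scene (0.51, 0.0322) cap off mm [ 3.  -1.4] [11 14 98]
scene (0.43, 0.0393) cap off mm [ 1.2 -0.8] [ 9 13 93]
side (0.67, 0.0177) cap off mm [ 7.4 -4.2] [ 9 16 60]
side (0.59, 0.0248) cap off mm [-0.3  2.7] [ 14  18 197]
side (0.51, 0.0322) cap off mm [0.4 3.7] [ 12  17 163]
side (0.43, 0.0393) cap off mm [0.4 3.4] [ 12  15 128]
```

View pics/scene20.png

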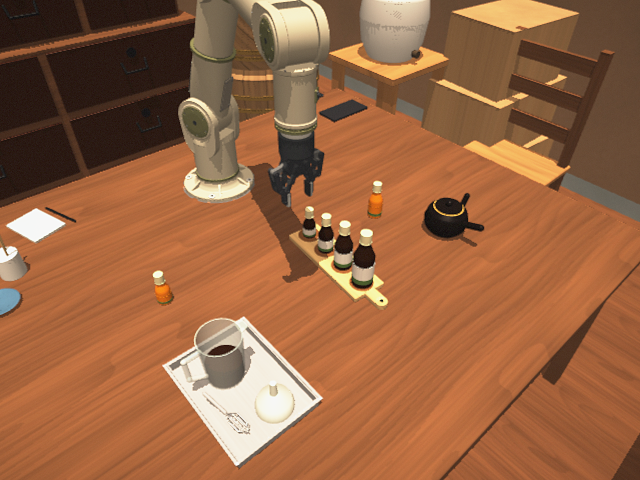

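View pics/side20.png

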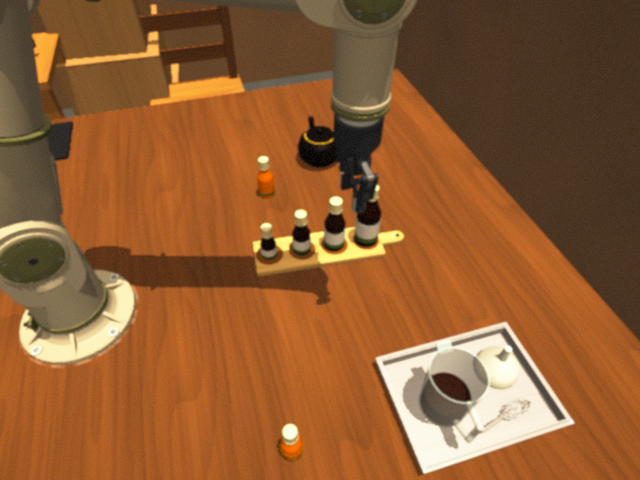

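View pics/wrist20.png

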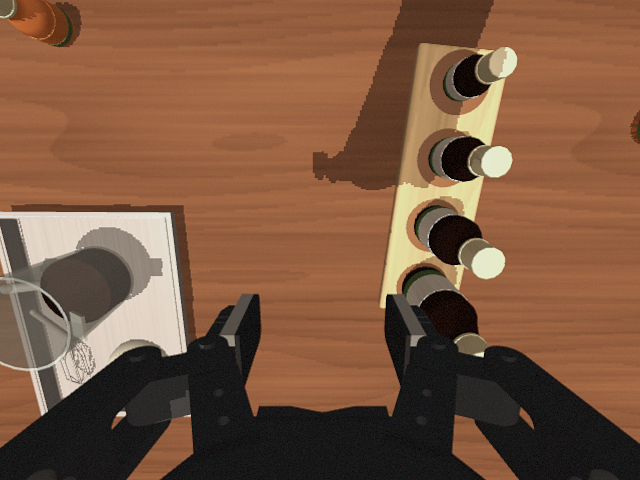

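```bash
python3 -c "
from rig import ctrl
print(ctrl.close_job())"
```

```text
the job is handed in; nothing more can be done
None
```

All four soy bottles are on the board in order of height: large next to the handle, then medium, small, and mini at the far end. I picked each one up by its cap, lowered it until the wrist force showed contact, and released it. The job was handed in at about 39 s.

**Last checks:**
- **Position:** In the final pictures every bottle is upright. Cap offsets from the round centres came out at 1–5 mm, with up to about 5 mm disagreement between the two cameras.
- **Large bottle:** The side camera read about 8 mm for this one, because the gripper partly hid its cap. I discounted that; the scene camera gave about 5 mm, and the arm let go within 1 mm of the target.
- **Contact forces:** The highest wrist force I read while setting a bottle down was about 20 N, for mini; the others stayed below 12 N.
- **Other items:** The teapot, the jug on its tray and the orange bottles look unmoved. The gripper was clear of everything at the end.

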